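# Start up the mug dryer

## Task

Start the mug dryer from its console, in the order that spares the heater: switch on the main power (the big rocker at the left end), then the blower (the narrow rocker next to it), then the heater (the other narrow rocker), each by pressing down its raised far end until it snaps over, and last press the plain round start button fully in and let it out again. Do not press the mushroom-headed stop button, leave every switch on, and leave the mugs and the tape roll standing where they are.

Things in the scene. Friction and masses are not known exactly. Their poses are not given: they have to be found in the camera images.
- console: grey steel control console of the mug dryer, a wedge 200 mm deep (x), 340 wide (y), 60 high in front, 100 at the back, bolted to the bench. Origin: centre of its underside; +x to its high back, away from the robot, +y to its left as the robot sees it, z up. Its top is an aluminium panel that slopes up to +x at 0.20 rad
- panel_mid (a point): middle of the panel, 80 mm over the bench. Controls stand in a row 30 mm down-slope of it, left (+y) to right at y (mm): main rocker +115, blower rocker +48, heater rocker -4, start button -62, stop button -125. To leave alone: three white pilot lamps 12 mm high, 62 mm up-slope of it; a square temperature controller 8 mm high, 31 to 79 mm up-slope, y -70 to -118
- main_switch_end (a point): press point of the main power rocker, on the centre line of its far (up-slope) half, 20 mm from its middle. Black, 56 mm long up the slope, 44 wide, in a frame 3 mm high. Off: near half parallel to the panel, 5 mm proud; far half at 0.44 rad to it, its end 15 to 17 mm proud. On: the reverse, this point 8 mm lower. Push square to the panel with 3 to 5 N; blunt fingers meet the end 4 mm sooner
- blower_switch_end (a point): press point of the blower rocker, on the centre line of its far (up-slope) half, 18 mm from its middle. Black, 50 mm long up the slope, 26 wide, in a frame 3 mm high. Off: near half parallel to the panel, 5 mm proud; far half at 0.44 rad to it, its end 15 to 17 mm proud. On: the reverse, this point 8 mm lower. Push square to the panel with 3 to 5 N; blunt fingers meet the end 4 mm sooner
- heater_switch_end (a point): press point of the heater rocker, on the centre line of its far (up-slope) half, 18 mm from its middle. Black, 50 mm long up the slope, 26 wide, in a frame 3 mm high. Off: near half parallel to the panel, 5 mm proud; far half at 0.44 rad to it, its end 15 to 17 mm proud. On: the reverse, this point 8 mm lower. Push square to the panel with 3 to 5 N; blunt fingers meet the end 4 mm sooner
- main_switch (a joint): main power rocker angle, rad: 0 = off, 0.44 = on; past the middle (0.22) it snaps over by itself, and it stays where it has snapped to
- blower_switch (a joint): blower rocker angle, rad: 0 = off, 0.44 = on; past the middle (0.22) it snaps over by itself, and it stays where it has snapped to
- heater_switch (a joint): heater rocker angle, rad: 0 = off, 0.44 = on; past the middle (0.22) it snaps over by itself, and it stays where it has snapped to
- start_button_top (a point): centre of the flat top of the belt's start button, a plain black round push button 29 mm across in a steel ring 37 mm across and 4 mm high; its top stands 14 mm above the panel when out
- start_button (a joint): travel of the start button, m: 0 = out, 0.006 = fully in, square to the panel; sprung, 2 N to start it and about 5 N fully in; comes out again when let go
- stop_button_top (a point): centre of the domed top of the stop button, a black mushroom head 40 mm across, 26.5 mm above the panel, at the right end of the row; not to be pressed
- stop_button (a joint): travel of the stop button, m: 0 = out, 0.006 = fully in; sprung like the start button
- mug_a: loose navy mug, 82 mm across, 85 mm high, handle to its +y reaching 78 mm from its axis; origin: centre of its underside, z up. A bystander: it stands left or right of the console
- mug_b: another mug like mug_a, close behind the console, likewise a bystander
- tape_roll: loose roll of brown packing tape lying flat, 100 mm across, 48 mm high; origin: centre of its underside, z up. A bystander on the console's other side

How it is judged:
By the outcome, as a careful person would: the job done as asked, in the order asked, and still so for the second after the job is handed in, with the robot touching nothing.
It also fails if it takes over 42 s, if anything falls off the work surface, if the arm or the gripper's body presses on something with over 40 N, if the wrist force passes 120 N, or if a joint passes its speed limit or range.

## Robot

A 6-joint arm with a two-finger parallel gripper is mounted at the origin on the work surface. World frame = base frame: x ahead of the robot, y to its left, z up, the work surface at z = 0. Lengths are in m, angles in rad, forces in N, time in s.
With the tool pointing down it reaches from about 0.3 to 0.825 m from the base axis. Payload 5.4 kg.
Tool frame: the origin (TCP) lies at the very end of the fingers, on their centre line; the grasp point (between the pads) lies 19 mm behind it (arm.grip_depth is the distance from the TCP to the grasp point, in m); z points along the fingers, y is the line along which they close (so a half turn about z gives the same grasp; the last joint's range is limited). The gripper opens to 92 mm and grips with 3 to 60 N. Pads are 20 mm wide; open, the fingers measure 128 mm over their backs; the gripper's body (75 mm by 189 mm) begins 69 mm behind the grasp point.
Start: joints at [-1.426, 0.158, 1.597, -0, 1.386, -0.21], TCP at [0.2, -0.539, 0.191] pointing down, gripper open.
Joint ranges: [-2.91, 2.91], [-0.94, 2.29], [0.18, 2.7], [-1.29, 4.43], [0.17, 2.64], [-3, 3]. Speed limits (rad/s): [2.57, 2.57, 3.14, 3.14, 3.14, 3.14].

## Interface

Orientations are given as a unit quaternion [x, y, z, w].
In Python, from station import arm gives the robot as it stands.
- The arm moves only by the shell command python3 -m crank 'ROWS' [FORCE]. ROWS is JSON, a list that holds one entry, the list of rows, each a list of 7 numbers: the shift along the tool's x, y, z in units of 30 mm (1.0 is 30 mm), then the turn, a rotation vector about the tool's x, y, z in units of 45 degrees (1.0 is 45 degrees), then the finger opening in mm, from 0 to 91.9. A call has 1 to 12 rows; each row shifts and turns the commanded pose from where the row before left it, along the tool's axes as they then stand; what a row does not reach is not made up. A row lasts 1/8 s, in which the tool goes at most 62.5 mm and 10.7 degrees, less where a joint would pass 70% of its speed; a pose out of reach is approached as far as the arm can. A call with a number of a shift or a turn outside -1 to 1 is refused whole. A call with a gripper value outside its range is refused whole. The fingers move at their own pace and stop on an object; FORCE is the grip in N (left out, the last holds). Time passes only in rows, so rows that do not move let the fingers close. It gives the time, the measured TCP pose, the force, the opening and the grip force at its end, in the units of the state.
- arm.state(): the state, without advancing time (a new reading comes with each control period).
- arm.get_image(name): name is "scene" or "top"; returns a dict with "image" (400x640x3 uint8, blue, green, red), "z_map" (400x640 float32, m along the optical axis (not along the pixel's ray), 0 where there is no reading), "mtx" (3x3 intrinsics, pixels), "rvec" (rotation vector, rad) and "tvec" (3), from world to camera coordinates, as OpenCV has them. Camera axes: x right, y down, z forward; pixel columns grow to the right and rows downward; lengths in m; the calibration is good to about 2 mm. A picture is of the moment at which its call begins.
- arm.finish_job(): hands the job in; it is judged then, once.
Trained networks look in a picture, given as the dict that the camera call returned (one of the last four; its "shot" number tells which), for a name from the list of things; names that differ only in an ending like _2 or _b are one class to them, and where a whole thing is asked for, a point or a joint stands for the part that bears it (a point fixed in the world has none). Each returns a list of dicts, best first, with "confidence" (0 to 1); they miss things now and then, are a little off and sometimes report something else, mostly with a low value. They report only what shows in the picture. A call takes as long as a camera call.
- arm.boxes_of(query, picture): "xy" ([column, row] in pixels, amid what is visible of it).
- arm.masks_of(query, picture): "mask" (400x640 bool, what is visible of it) and "xy" ([column, row] in pixels, amid what is visible of it).
- arm.place_of(query, picture): "xy" ([column, row] in pixels: a listed point, or the origin of a listed thing).
The state is a dict: "clock": time; "joint_positions": joint angles; "joint_velocities": joint speeds; "joint_efforts": joint torques, N m; "position": TCP position; "eef_rot": TCP orientation; "wrist_force": force on the tool from outside, world axes, zero at the start; "torque": the same for the moment, N m; "gripper_width": finger opening in m; "gripper_force": force on a finger pad.
Only numpy, scipy, OpenCV 4.12 (cv2) and the standard library are available. Lean on these libraries where they do the work, as an engineer would, in place of code of your own. Each camera call takes 0.05 s, during which the arm holds its last target. There are 200 camera calls.

## Working session

There is one attempt and no reset: what is moved stays moved. The work goes in short steps, Python scripts to look and compute and a shell command to move; the robot and the scene stay as the last step left them, time stands still between calls to the robot, and variables do not carry over. Pictures are saved under pics/ and viewed, at most 10 in all, crops included, and the job is handed in when it is done.

```bash
ls; mkdir -p pics; cat > h.py <<'E'
import numpy as np,cv2
from station import arm
from scipy.spatial.transform import Rotation as R
def world(p,xy,z=None):
    u,v=xy; K=p["mtx"]; Rm=cv2.Rodrigues(np.array(p["rvec"],float))[0]; t=np.array(p["tvec"],float).ravel()
    ray=np.linalg.inv(K)@[u,v,1.]
    w=p["z_map"][max(0,int(v)-1):int(v)+2,max(0,int(u)-1):int(u)+2]; w=w[w>0]
    d=np.median(w) if w.size else np.nan
    return Rm.T@(ray*d-t)
E
cat > a.py <<'E'
from h import *
for n in ["scene","top"]:
    p=arm.get_image(n); cv2.imwrite(f"pics/{n}0.png",p["image"])
    for q in ["console","panel_mid","main_switch_end","blower_switch_end","heater_switch_end","start_button_top","stop_button_top","mug_a","mug_b","tape_roll"]:
        r=arm.place_of(q,p)[:2]
        print(n,q,[(np.round(x["xy"]),round(x["confidence"],2),world(p,x["xy"]).round(4)) for x in r])
s=arm.state(); print(s["clock"],s["position"],R.from_quat(s["eef_rot"]).as_matrix().round(3))
E
python3 a.py
```

```text
pics
scene console [(array([264., 220.]), 0.81, array([ 0.6531, -0.0654,  0.0741])), (array([264., 186.]), 0.29, array([ 0.5061, -0.0891,  0.074 ]))]
scene panel_mid [(array([265., 192.]), 0.76, array([ 0.5504, -0.0785,  0.0827]))]
scene main_switch_end [(array([315., 190.]), 0.45, array([0.5179, 0.04  , 0.0739]))]
scene blower_switch_end [(array([285., 191.]), 0.46, array([ 0.5512, -0.0295,  0.0882]))]
scene heater_switch_end []
scene start_button_top [(array([245., 182.]), 0.62, array([ 0.5186, -0.1327,  0.0901]))]
scene stop_button_top [(array([222., 174.]), 0.63, array([ 0.3212, -0.2485, -0.0008])), (array([263., 189.]), 0.45, array([ 0.543 , -0.085 ,  0.0879]))]
scene mug_a [(array([166., 206.]), 0.87, array([ 0.5454, -0.3345,  0.0276])), (array([233., 260.]), 0.64, array([ 0.7468, -0.1171,  0.0318]))]
scene mug_b [(array([166., 206.]), 0.87, array([ 0.5454, -0.3345,  0.0276])), (array([233., 260.]), 0.64, array([ 0.7468, -0.1171,  0.0318]))]
scene tape_roll [(array([376., 237.]), 0.6, array([0.6618, 0.1864, 0.043 ]))]
top console [(array([359., 228.]), 0.96, array([ 0.5405, -0.
[... 505 characters left out ...]
p [(array([390., 242.]), 0.51, array([ 0.5102, -0.1357,  0.0886])), (array([259., 201.]), 0.33, array([ 6.135e-01,  1.941e-01, -3.000e-04]))]
top stop_button_top [(array([415., 246.]), 0.7, array([ 0.5015, -0.1915,  0.1004]))]
top mug_a [(array([386., 174.]), 0.91, array([ 0.6998, -0.1396,  0.0061])), (array([466., 254.]), 0.85, array([ 0.4955, -0.3462,  0.0064]))]
top mug_b [(array([386., 174.]), 0.91, array([ 0.6998, -0.1396,  0.0061])), (array([466., 254.]), 0.85, array([ 0.4955, -0.3462,  0.0064]))]
top tape_roll [(array([262., 201.]), 0.82, array([0.6132, 0.1873, 0.0009]))]
1.1 [ 0.19973225 -0.53916586  0.19099541] [[ 0.938  0.347 -0.   ]
 [ 0.347 -0.938  0.   ]
 [-0.    -0.    -1.   ]]
```

```bash
cat > b.py <<'E'
from h import *
from scipy.optimize import least_squares
p=arm.get_image("top"); im=p["image"]
cv2.imwrite("pics/top_crop.png",cv2.resize(im[130:310,230:500],None,fx=2.9,fy=2.9,interpolation=cv2.INTER_CUBIC))
a=.2;c,s=np.cos(a),np.sin(a)
# panel coords (up-slope, y, height) -> console
def P(u,y,h): return np.array([u*c-h*s,y,.08+u*s+h*c])
pts={"panel_mid":P(0,0,0),"main_switch_end":P(-.01,.115,.012),"blower_switch_end":P(-.012,.048,.012),"heater_switch_end":P(-.012,-.004,.012),"start_button_top":P(-.03,-.062,.014),"stop_button_top":P(-.03,-.125,.0265),"console":P(0,0,-.08*c)*[1,1,0]}
obs={}
for k in pts:
    r=arm.place_of(k,p)
    if r and r[0]["confidence"]>.4: obs[k]=r[0]["xy"]
def f(x,raw=False):
    Rz=R.from_rotvec([0,0,x[2]]).as_matrix(); o=[]
    for k in obs:
        w=Rz@pts[k]+[x[0],x[1],0]
        q=cv2.projectPoints(w[None],np.array(p["rvec"],float),np.array(p["tvec"],float),np.array(p["mtx"],float),None)[0].ravel()
        o.append(q-obs[k])
    return np.array(o) if raw else np.ravel(o)
r=least_squares(f,[.548,-.078,0],loss="soft_l1"); print(r.x,dict(zip(obs,f(r.x,True).round(1))))
m=arm.masks_of("console",p)[0]["mask"]
cnt=max(cv2.findContours(m.astype(np.uint8),0,1)[0],key=cv2.contourArea); print(cv2.minAreaRect(cnt))
# panel plane / extents from depth, z 0.05-0.11
K=p["mtx"];Rm=cv2.Rodrigues(np.array(p["rvec"],float))[0];t=np.array(p["tvec"],float).ravel()
v,u=np.nonzero(m&(p["z_map"]>0));d=p["z_map"][v,u]
X=(Rm.T@((np.linalg.inv(K)@np.stack([u,v,np.ones_like(u)]))*d-t[:,None])).T
X=X[X[:,2]>.05]
w=np.ones(len(X),bool)
for _ in range(8):
    co=np.linalg.lstsq(np.c_[X[w,:2],np.ones(w.sum())],X[w,2],rcond=None)[0]
    e=X[:,2]-np.c_[X[:,:2],np.ones(len(X))]@co; w=abs(e)<.003
print("plane",co,"yaw",np.arctan2(co[1],co[0]),"slope",np.arctan(np.hypot(*co[:2])),w.sum())
print("rect of panel pts",cv2.minAreaRect(X[abs(e)<.02][:,:2].astype(np.float32)),"z at mid",co@[*r.x[:2],1])
np.save("pose.npy",r.x)
E
python3 b.py
```

```text
[ 0.55051161 -0.07303054 -0.06858599] {'panel_mid': array([-0.9, -0.3]), 'main_switch_end': array([-5.3, -0.4]), 'blower_switch_end': array([-19.2,   0.7]), 'heater_switch_end': array([1.4, 1.2]), 'start_button_top': array([ 2. , -2.3]), 'stop_button_top': array([95.3, 20.3]), 'console': array([-0.1, -7.5])}
((367.44354248046875, 217.831298828125), (143.66648864746094, 123.12190246582031), 9.673356056213379)
plane [ 0.20042668 -0.02259225 -0.03167587] yaw -0.1122469811254183 slope 0.19902576668296015 9153
rect of panel pts ((0.5501821637153625, -0.07985265552997589), (0.34069254994392395, 0.20071075856685638), 83.43863677978516) z at mid 0.08031127007775515
```

View pics/top_crop.png

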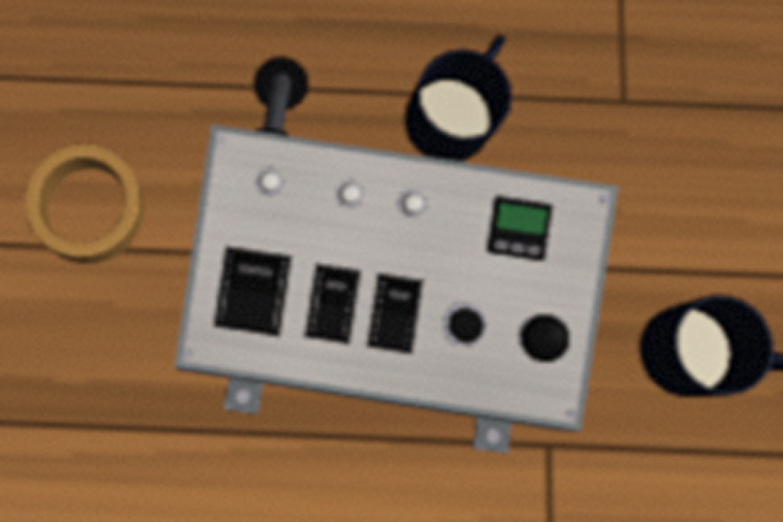

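The panel shows rockers at crop (253,291), (332,303) and (395,313), start at (465,325), stop at (545,338), and a black post behind at (280,80). The depth outline gives a console pose of about (0.550, -0.080), yaw -0.114. I'm rejecting the network outliers and checking this pose against the pixels.

```bash
cat >> h.py <<'E'
POSE=(.5502,-.0799,-.114); A=.2
Rc=R.from_rotvec([0,0,POSE[2]])*R.from_rotvec([0,-A,0])
def W(u,y,h): # panel coords -> world
    return R.from_rotvec([0,0,POSE[2]]).apply([0,y,0])+[POSE[0],POSE[1],.0803]+Rc.apply([u,0,h])
RT=Rc*R.from_euler("x",np.pi)  # tool: z=-normal, x up-slope
T={"main":(-.01,.115),"blower":(-.012,.048),"heater":(-.012,-.004),"start":(-.03,-.062),"stop":(-.03,-.125)}
def go(u,y,h):
    s=arm.state(); r=R.from_quat(s["eef_rot"])
    print("shift(30mm)",(r.inv().apply(W(u,y,h)-s["position"])/.03).round(3),"turn",((r.inv()*RT).as_rotvec()/(np.pi/4)).round(3),"t",s["clock"])
def where():
    s=arm.state(); d=Rc.inv().apply(np.array(s["position"])-W(0,0,0))*1000
    print("panel mm",d.round(1),"F_panel",Rc.inv().apply(s["wrist_force"]).round(2),"tilt err",((R.from_quat(s["eef_rot"]).inv()*RT).as_rotvec()).round(3),"w",s["gripper_width"],"t",s["clock"])
E
python3 - <<'E'
from h import *
p=arm.get_image("top")
def pr(w): return cv2.projectPoints(np.array(w)[None],np.array(p["rvec"],float),np.array(p["tvec"],float),np.array(p["mtx"],float),None)[0].ravel()
for n,(u,y,h),c in [("main",(-.03,.115,.008),(253,291)),("blower",(-.03,.048,.008),(332,303)),("heater",(-.03,-.004,.008),(395,313)),("start",(-.03,-.062,.014),(465,325)),("stop",(-.03,-.125,.0265),(545,338))]:
    print(n,pr(W(u,y,h)).round(1),(c[0]/2.9+230,c[1]/2.9+130))
print("post",world(p,(280/2.9+230,80/2.9+130)))
s=arm.state(); r0=R.from_quat(s["eef_rot"])
print("yaw first:",(r0.inv()*R.from_rotvec([0,0,POSE[2]])*R.from_euler("x",np.pi)).as_rotvec()/(np.pi/4))
# shifts in final tool axes
print("final axes shift to main +50mm",RT.inv().apply(W(-.01,.115,.05)-s["position"])/.03, W(-.01,.115,.05))
E
```

```text
main [317.1 230. ] (317.2413793103448, 230.34482758620692)
blower [344.9 234.3] (344.48275862068965, 234.48275862068965)
heater [366.5 237.6] (366.2068965517241, 237.9310344827586)
start [391.2 241.7] (390.34482758620686, 242.0689655172414)
stop [419.  246.4] (417.9310344827586, 246.55172413793105)
post [0.72887933 0.02090113 0.03431263]
yaw first: [ 2.01320216e-05 -9.24701837e-06  5.96892568e-01]
final axes shift to main +50mm [  8.6015956  -20.37222262   3.90984304] [0.54367558 0.03659836 0.12731664]
```

```bash
python3 -m crank '[[[0,0,0,0,0,0.2,0],[0,0,0,0,0,0.2,0],[0,0,0,0,0,0.197,0],[0,0,0,0,0.128,0,0],[0,0,0,0,0.127,0,0],[0.43,-1,0,0,0,0,0],[0.43,-1,0,0,0,0,0],[0.43,-1,0,0,0,0,0],[0.43,-1,0,0,0,0,0],[0.43,-1,0,0,0,0,0],[0.43,-1,0,0,0,0,0],[0.43,-1,0,0,0,0,0]]]' 20
python3 -m crank '[[[0.43,-1,0,0,0,0,0],[0.43,-1,0,0,0,0,0],[0.43,-1,0,0,0,0,0],[0.43,-1,0,0,0,0,0],[0.43,-1,0,0,0,0,0],[0.43,-1,0,0,0,0,0],[0.43,-1,0,0,0,0,0],[0.43,-1,0,0,0,0,0],[0.43,-1,0,0,0,0,0],[0.43,-1,0,0,0,0,0],[0,0,0,0,0,0,0]]]'
python3 -c "
from h import *
where();go(-.01,.115,.035)"
```

```text
clock: 3.1
position: [0.3119, -0.3397, 0.2091]
eef_rot: [0.993, -0.057, 0.1, 0.006]
wrist_force: [-0.5, -0.3, 0.7]
gripper_width: 0.0008
gripper_force: 0.0
clock: 4.47
position: [0.4718, -0.0555, 0.2349]
eef_rot: [0.993, -0.055, 0.1, 0.006]
wrist_force: [-0.7, -0.2, 0.1]
gripper_width: 0.0002
gripper_force: 0.0
panel mm [-48.4  15.3 167.5] F_panel [-0.65 -0.31  0.2 ] tilt err [-0.001 -0.001  0.003] w 0.00021878300408285806 t 4.475
shift(30mm) [ 1.288 -3.315  4.421] turn [-0.001 -0.001  0.004] t 4.475
```

```bash
python3 -m crank '[[[0.33,-0.83,0.8,0,0,0,0],[0.32,-0.83,0.8,0,0,0,0],[0.32,-0.83,0.8,0,0,0,0],[0.32,-0.82,0.8,0,0,0,0],[0,0,0.8,0,0,0,0],[0,0,0.42,0,0,0,0],[0,0,0,0,0,0,0]]]'
cat > look.py <<'E'
from h import *
import sys
where()
if len(sys.argv)>1:
    p=arm.get_image(sys.argv[2]); r=eval(sys.argv[3]); cv2.imwrite("pics/"+sys.argv[1],cv2.resize(p["image"][r[0]:r[1],r[2]:r[3]],None,fx=3.5,fy=3.5,interpolation=cv2.INTER_CUBIC))
E
python3 look.py s1.png scene "(110,270,190,400)"; python3 -c "
from h import *
go(-.01,.115,.02)"
```

```text
clock: 5.35
position: [0.5457, 0.0336, 0.1116]
eef_rot: [0.993, -0.057, 0.099, 0.006]
wrist_force: [0.3, -0.0, 0.4]
gripper_width: 0.0004
gripper_force: 0.0
panel mm [-10.8 112.3  34.1] F_panel [0.34 0.03 0.33] tilt err [ 0.     0.002 -0.001] w 0.000407195585197378 t 5.35
shift(30mm) [-0.004 -0.089  0.5  ] turn [ 0.    -0.    -0.001] t 5.4
```

View pics/s1.png

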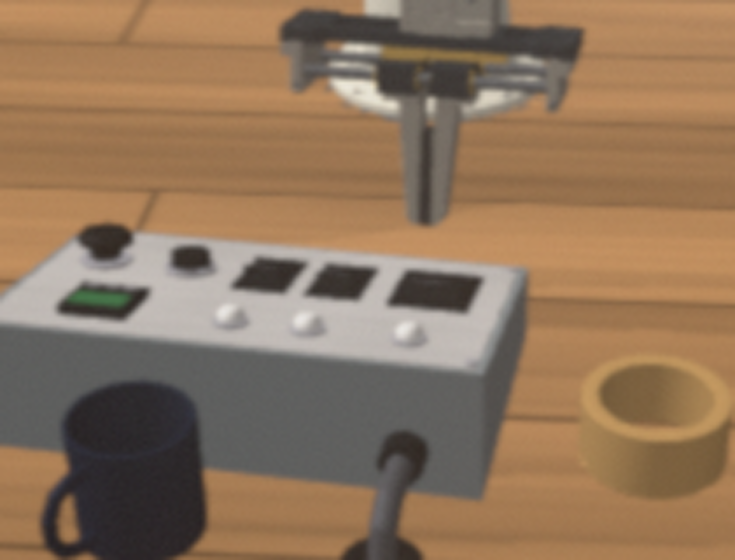

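The closed fingertips (427,220) hang above the main rocker (435,290), so I'm pressing with force readings.

```bash
python3 -m crank '[[[0,-0.08,0.4,0,0,0,0],[0,0,0.3,0,0,0,0],[0,0,0,0,0,0,0]]]' >/dev/null; python3 look.py
python3 -m crank '[[[0,0,0.1,0,0,0,0],[0,0,0,0,0,0,0]]]' >/dev/null; python3 look.py
python3 -m crank '[[[0,0,0.1,0,0,0,0],[0,0,0,0,0,0,0]]]' >/dev/null; python3 look.py
```

```text
panel mm [-10.9 115.5  12.8] F_panel [ 0.24 -0.18  0.01] tilt err [-0.     0.002  0.   ] w 0.0005006951559508438 t 5.775
panel mm [-10.  115.5  10.7] F_panel [ 0.06 -0.47 -0.36] tilt err [ 0. -0. -0.] w 0.0004471326832938606 t 6.025
panel mm [-10.1 115.5   7.6] F_panel [ 0.93 -0.12 -0.16] tilt err [ 0.  0. -0.] w 0.0006722056119262354 t 6.275
```

```bash
python3 look.py s2.png scene "(110,270,190,400)"
```

```text
panel mm [-10.1 115.5   7.6] F_panel [ 0.93 -0.12 -0.16] tilt err [ 0.  0. -0.] w 0.0006722056119262354 t 6.275
```

View pics/s2.png

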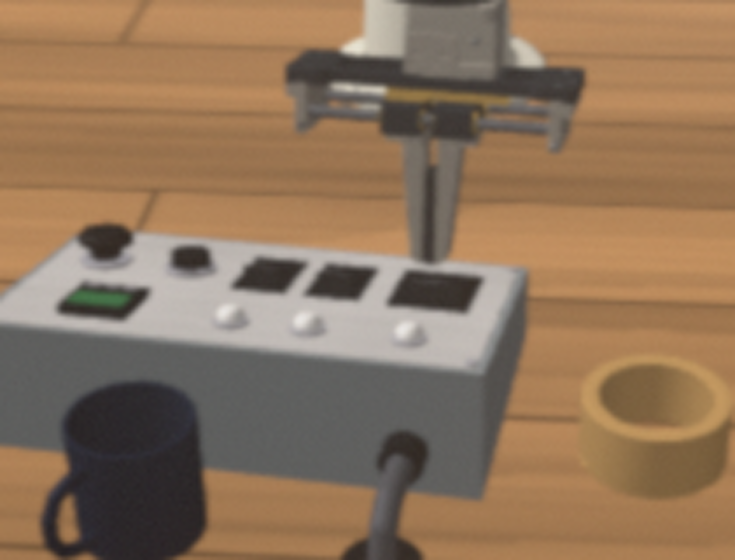

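The fingertip (427,262) sits down-slope of the rocker (rows 270-310), not on it. I'll check what the cameras make of the tip position.

```bash
python3 - <<'E'
from h import *
s=arm.state()
P=lambda p,w: cv2.projectPoints(np.array(w,float)[None],np.array(p["rvec"],float),np.array(p["tvec"],float),np.array(p["mtx"],float),None)[0].ravel().round(1)
p=arm.get_image("scene")
print("TCP in scene",P(p,s["position"]),"seen (312,185)","main mid",P(p,W(-.03,.115,.008)),"lamp0",P(p,W(.062,.115,.012)),"corners",[P(p,W(*c,0)) for c in [(.1,.17),(-.1,.17)]])
print("tip depth",world(p,(312,182)),"rockerpx depth",world(p,(313,193)),"lamp",world(p,(306,205)))
q=arm.get_image("top"); cv2.imwrite("pics/top2.png",cv2.resize(q["image"][130:310,230:500],None,fx=2.9,fy=2.9,interpolation=cv2.INTER_CUBIC))
print("TCP top",(P(q,s["position"])-[230,130])*2.9, "rot R",R.from_quat(s["eef_rot"]).as_matrix().round(3))
E
```

```text
TCP in scene [312.3 193. ] seen (312,185) main mid [313.7 190.1] lamp0 [306.1 201.9] corners [array([327.3, 215.7]), array([339.9, 185.9])]
tip depth [0.55671699 0.03607186 0.11875169] rockerpx depth [0.56044432 0.03847462 0.09092684] lamp [0.63103733 0.02838559 0.10235486]
TCP top [255.78 265.93] rot R [[ 0.974 -0.114  0.197]
 [-0.112 -0.994 -0.023]
 [ 0.199 -0.    -0.98 ]]
```

View pics/top2.png

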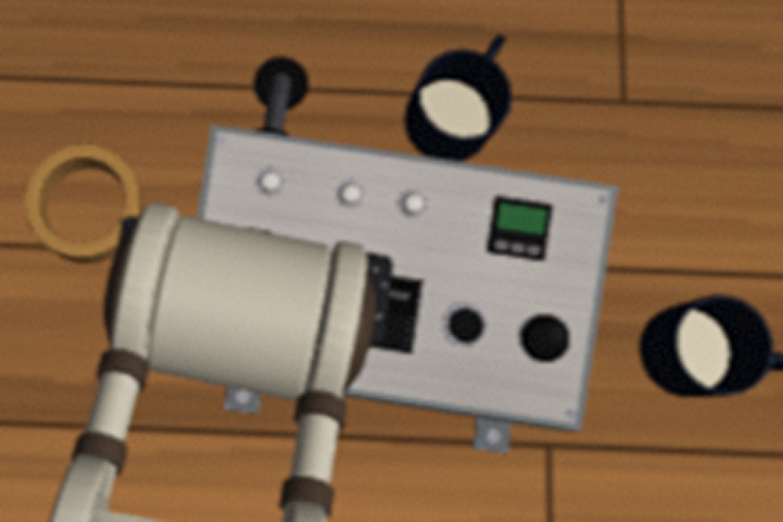

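```bash
python3 - <<'E'
from h import *
p=arm.get_image("scene"); s=arm.state(); print(s["position"],s["joint_positions"])
for v in range(140,202,3): print(v,[(world(p,(u,v))*1000).round(0).tolist() for u in (309,314)],p["image"][v,309],p["image"][v,314])
cv2.imwrite("pics/s3.png",cv2.resize(p["image"][165:205,285:345],None,fx=12,fy=12,interpolation=cv2.INTER_NEAREST))
E
```

```text
[0.55216974 0.0361348  0.08601282] [-0.15875229  0.04698545  1.95102044  0.01097324  0.94337797  1.52054731]
140 [[551.0, 30.0, 224.0], [550.0, 41.0, 223.0]] [60 66 75] [61 67 74]
143 [[558.0, 30.0, 219.0], [559.0, 42.0, 220.0]] [60 70 78] [68 76 83]
146 [[555.0, 30.0, 211.0], [558.0, 42.0, 213.0]] [55 66 76] [56 62 69]
149 [[544.0, 29.0, 198.0], [561.0, 42.0, 206.0]] [ 86  93 100] [68 82 99]
152 [[544.0, 29.0, 190.0], [168.0, 11.0, 2.0]] [ 99 110 117] [ 89 114 143]
155 [[545.0, 29.0, 183.0], [544.0, 40.0, 183.0]] [100 109 118] [ 88 112 139]
158 [[546.0, 29.0, 176.0], [544.0, 40.0, 176.0]] [100 110 117] [73 81 88]
161 [[547.0, 29.0, 169.0], [547.0, 40.0, 169.0]] [ 99 108 115] [77 83 91]
164 [[547.0, 29.0, 161.0], [549.0, 40.0, 162.0]] [ 99 108 116] [77 84 91]
167 [[550.0, 29.0, 155.0], [550.0, 41.0, 155.0]] [ 98 108 115] [77 84 91]
170 [[550.0, 29.0, 147.0], [551.0, 41.0, 148.0]] [ 97 107 114] [83 91 99]
173 [[551.0, 29.0, 139.0], [551.0, 41.0, 140.0]] [ 96 106 114] [84 91 98]
176 [[553.0, 29.0, 132.0], [554.0, 41.0, 133.0]] [ 97 106 113] [ 84  92 100]
179 [[555.0, 29.0, 126.0], [556.0, 41.0, 126.0]] [ 96 106 113] [ 84  93 100]
182 [[557.0, 29.0, 118.0], [557.0, 41.0, 119.0]] [ 97 106 114] [ 85  94 102]
185 [[484.0, 22.0, 67.0], [558.0, 41.0, 112.0]] [156 162 169] [129 136 142]
188 [[513.0, 25.0, 76.0], [508.0, 37.0, 73.0]] [58 63 68] [77 81 86]
191 [[557.0, 29.0, 94.0], [557.0, 41.0, 94.0]] [49 54 60] [54 58 64]
194 [[561.0, 29.0, 88.0], [562.0, 41.0, 89.0]] [48 51 58] [46 51 58]
197 [[566.0, 29.0, 83.0], [567.0, 41.0, 84.0]] [85 88 94] [60 64 70]
200 [[583.0, 31.0, 85.0], [579.0, 42.0, 83.0]] [182 186 193] [183 186 194]
```

View pics/s3.png

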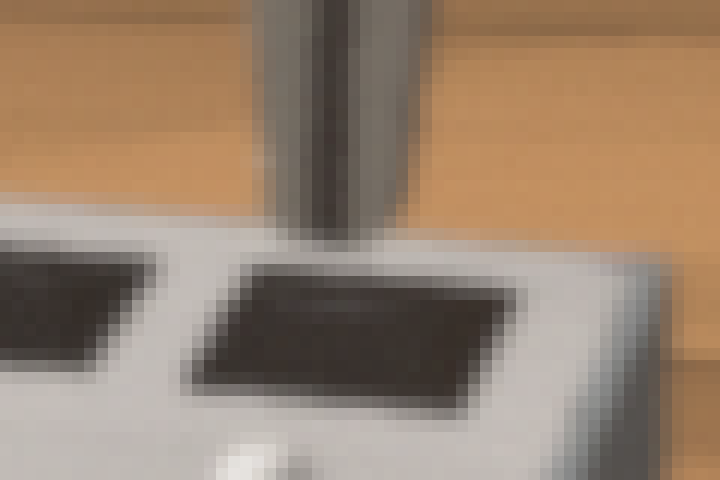

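The real fingertips end about 26 mm short of the reported TCP along the tool axis. Sideways they agree. I'll continue down on force readings, with contact expected near reported h = -10.

```bash
python3 -m crank '[[[0,0,0.25,0,0,0,0],[0,0,0.2,0,0,0,0],[0,0,0,0,0,0,0]]]' >/dev/null; python3 look.py
python3 -m crank '[[[0,0,0.1,0,0,0,0],[0,0,0,0,0,0,0]]]' >/dev/null; python3 look.py
python3 -m crank '[[[0,0,0.1,0,0,0,0],[0,0,0,0,0,0,0]]]' >/dev/null; python3 look.py
```

```text
panel mm [-10.3 115.5  -6.3] F_panel [-0.27 -0.21  0.41] tilt err [-0.     0.001 -0.   ] w 0.00046120069040749646 t 6.85
panel mm [ -9.1 115.5  -8.3] F_panel [ 1.25 -0.27  2.17] tilt err [ 0.    -0.002 -0.   ] w 0.00042631099786024187 t 7.1
panel mm [-10.5 115.5 -12.1] F_panel [-0.08  0.62  0.2 ] tilt err [ 0.     0.001 -0.   ] w 0.0003075036638311572 t 7.35
```

```bash
python3 -m crank '[[[0,0,0.1,0,0,0,0],[0,0,0,0,0,0,0]]]' >/dev/null; python3 look.py
python3 -m crank '[[[0,0,0.08,0,0,0,0],[0,0,0,0,0,0,0]]]' >/dev/null; python3 look.py
```

```text
panel mm [-11.3 115.5 -15.7] F_panel [0.01 0.16 0.56] tilt err [-0.     0.002 -0.   ] w 0.0007073580595605721 t 7.6
panel mm [-10.4 115.5 -17.5] F_panel [-0.05  0.01 -0.31] tilt err [-0.     0.001 -0.   ] w -6.021629739605123e-06 t 7.85
```

```bash
python3 -m crank '[[[0,0,-0.8,0,0,0,0],[0,0,-0.6,0,0,0,0],[0,0,0,0,0,0,0]]]' >/dev/null; python3 look.py s4.png scene "(150,230,190,350)"
python3 - <<'E'
from h import *
p=arm.get_image("scene")
K=p["mtx"];Rm=cv2.Rodrigues(np.array(p["rvec"],float))[0];t=np.array(p["tvec"],float).ravel()
v,u=np.mgrid[150:230,190:350];v=v.ravel();u=u.ravel();d=p["z_map"][v,u]
X=(Rm.T@((np.linalg.inv(K)@np.stack([u,v,np.ones_like(u)]))*d-t[:,None])).T
L=Rc.inv().apply(X-W(0,0,0))*1000
for n,y in [("main",115),("blower",48),("heater",-4),("panel",80)]:
    print(n,[(a,np.median(L[(abs(L[:,1]-y)<10)&(abs(L[:,0]-a)<4)&(abs(L[:,2])<25)][:,2]).round(1)) for a in range(-55,0,7)])
go(*T["blower"],.012)
E
```

```text
panel mm [ -8.5 115.5  26.2] F_panel [ 0.28 -0.33  0.7 ] tilt err [ 0.    -0.004 -0.   ] w 0.0008541379753354971 t 8.225
main [(-55, np.float64(16.3)), (-48, np.float64(15.0)), (-41, np.float64(11.9)), (-34, np.float64(8.3)), (-27, np.float64(5.3)), (-20, np.float64(5.1)), (-13, np.float64(5.3)), (-6, np.float64(6.0))]
blower [(-55, np.float64(4.5)), (-48, np.float64(4.8)), (-41, np.float64(5.1)), (-34, np.float64(5.2)), (-27, np.float64(nan)), (-20, np.float64(nan)), (-13, np.float64(14.5)), (-6, np.float64(9.6))]
heater [(-55, np.float64(4.5)), (-48, np.float64(5.4)), (-41, np.float64(5.8)), (-34, np.float64(5.4)), (-27, np.float64(nan)), (-20, np.float64(nan)), (-13, np.float64(nan)), (-6, np.float64(11.0))]
panel [(-55, np.float64(1.1)), (-48, np.float64(-0.1)), (-41, np.float64(0.3)), (-34, np.float64(0.2)), (-27, np.float64(0.9)), (-20, np.float64(0.8)), (-13, np.float64(1.1)), (-6, np.float64(0.6))]
shift(30mm) [-0.056  2.25   0.413] turn [ 0.  0. -0.] t 8.325
  return _methods._mean(a, axis=axis, dtype=dtype,
  ret = ret.dtype.type(ret / rcount)
```

View pics/s4.png

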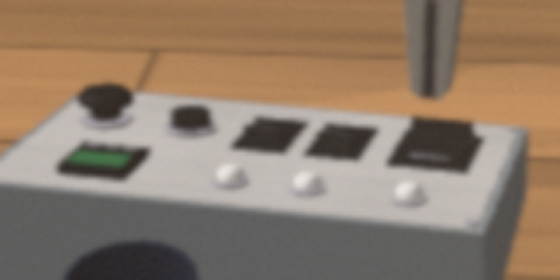

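The main rocker is on: its near end (430,125) is raised and depth confirms it. Next are the blower and then the heater, with the same stroke.

```bash
python3 -m crank '[[[-0.06,0.75,0,0,0,0,0],[0,0.75,0,0,0,0,0],[0,0.75,0,0,0,0,0],[0,0,0.5,0,0,0,0],[0,0,0.45,0,0,0,0],[0,0,0.15,0,0,0,0],[0,0,0.15,0,0,0,0],[0,0,0.15,0,0,0,0],[0,0,0,0,0,0,0]]]' >/dev/null; python3 look.py
python3 -m crank '[[[0,0,-0.7,0,0,0,0],[0,0,-0.7,0,0,0,0],[0,0,0,0,0,0,0]]]' >/dev/null; python3 look.py
cat > st.py <<'E'
from h import *
import warnings; warnings.simplefilter("ignore")
p=arm.get_image("scene")
K=p["mtx"];Rm=cv2.Rodrigues(np.array(p["rvec"],float))[0];t=np.array(p["tvec"],float).ravel()
v,u=np.mgrid[150:230,190:350];v=v.ravel();u=u.ravel();d=p["z_map"][v,u]
X=(Rm.T@((np.linalg.inv(K)@np.stack([u,v,np.ones_like(u)]))*d-t[:,None])).T
L=Rc.inv().apply(X-W(0,0,0))*1000
for n,y in [("main",115),("blower",48),("heater",-4),("start",-62),("stop",-125)]:
    print(n,[(a,float(np.median(L[(abs(L[:,1]-y)<9)&(abs(L[:,0]-a)<4)&(abs(L[:,2])<35)][:,2]).round(1))) for a in range(-55,0,7)])
E
python3 st.py
```

```text
panel mm [-12.7  48.3 -17.8] F_panel [-0.76 -0.08 -0.01] tilt err [-0.     0.002  0.   ] w 0.00035759160384048975 t 9.45
panel mm [-10.3  47.8  26.2] F_panel [-0.91 -0.13  0.06] tilt err [ 0.001 -0.004  0.   ] w 0.0003760820613862689 t 9.825
main [(-55, 16.2), (-48, 14.2), (-41, 11.4), (-34, 7.7), (-27, 5.2), (-20, 5.1), (-13, 5.6), (-6, 5.6)]
blower [(-55, nan), (-48, 13.9), (-41, 11.4), (-34, 8.2), (-27, 6.6), (-20, 5.2), (-13, 4.7), (-6, 4.5)]
heater [(-55, 4.6), (-48, 4.4), (-41, 4.8), (-34, 5.6), (-27, nan), (-20, nan), (-13, 12.4), (-6, 9.4)]
start [(-55, 0.9), (-48, nan), (-41, 14.2), (-34, 14.4), (-27, 14.2), (-20, 11.6), (-13, 4.8), (-6, 0.2)]
stop [(-55, 0.1), (-48, nan), (-41, 24.4), (-34, 26.2), (-27, 26.1), (-20, 10.6), (-13, 14.9), (-6, 16.1)]
```

```bash
python3 -m crank '[[[0,0.87,0,0,0,0,0],[0,0.86,0,0,0,0,0],[0,0,0,0,0,0,0],[0,0,0.5,0,0,0,0],[0,0,0.45,0,0,0,0],[0,0,0.15,0,0,0,0],[0,0,0.15,0,0,0,0],[0,0,0.15,0,0,0,0],[0,0,0,0,0,0,0]]]' >/dev/null; python3 look.py
python3 -m crank '[[[0,0,-0.7,0,0,0,0],[0,0,-0.7,0,0,0,0],[0,0,0,0,0,0,0]]]' >/dev/null; python3 look.py
python3 st.py; python3 -c "
from h import *
go(*T['start'],.022)"
```

```text
panel mm [-12.6  -3.8 -17.8] F_panel [ 0.37  0.61 -0.09] tilt err [-0.     0.001  0.   ] w 0.0004155576198983245 t 11.0
panel mm [-10.4  -4.4  26.2] F_panel [0.95 0.56 0.  ] tilt err [ 0.001 -0.004  0.   ] w 0.0006965517189168234 t 11.375
main [(-55, 16.1), (-48, 15.7), (-41, 11.2), (-34, 6.9), (-27, 5.3), (-20, 4.4), (-13, 5.0), (-6, 5.7)]
blower [(-55, 15.0), (-48, 14.1), (-41, 11.8), (-34, 8.8), (-27, 5.9), (-20, 5.5), (-13, 5.8), (-6, 4.5)]
heater [(-55, nan), (-48, 13.6), (-41, 11.0), (-34, 8.3), (-27, 5.8), (-20, 4.8), (-13, 4.8), (-6, 5.0)]
start [(-55, nan), (-48, 13.0), (-41, 13.7), (-34, 14.2), (-27, 14.4), (-20, 10.7), (-13, 5.4), (-6, 0.2)]
stop [(-55, 0.4), (-48, nan), (-41, 24.9), (-34, 26.1), (-27, 25.5), (-20, 9.8), (-13, 17.3), (-6, 3.9)]
shift(30mm) [-0.619  1.929  0.103] turn [ 0.001 -0.002 -0.   ] t 11.425
```

All three rockers are on. Now the start button, pushing until force shows the bottom stop.

```bash
python3 -m crank '[[[-0.3,0.97,0,0,0,0,0],[-0.3,0.96,0,0,0,0,0],[0,0,0,0,0,0,0],[0,0,0.6,0,0,0,0],[0,0,0.5,0,0,0,0],[0,0,0,0,0,0,0]]]' >/dev/null; python3 look.py
for i in 1; do python3 -m crank '[[[0,0,0.1,0,0,0,0],[0,0,0,0,0,0,0]]]' >/dev/null; python3 look.py; done
python3 -m crank '[[[0,0,0.1,0,0,0,0],[0,0,0,0,0,0,0]]]' >/dev/null; python3 look.py
python3 -m crank '[[[0,0,0.07,0,0,0,0],[0,0,0,0,0,0,0]]]' >/dev/null; python3 look.py
```

```text
panel mm [-31.1 -60.6  -9.5] F_panel [-0.88  0.85  2.16] tilt err [-0.002  0.003  0.   ] w 0.0005957074694795782 t 12.175
panel mm [-29.7 -61.4 -11. ] F_panel [-1.55  1.54  1.92] tilt err [-0. -0.  0.] w 0.000805288801791308 t 12.425
panel mm [-29.3 -61.7 -13.9] F_panel [-0.93  2.1   3.07] tilt err [-0.    -0.001 -0.   ] w 0.0005557680540479971 t 12.675
panel mm [-29.2 -61.8 -15.3] F_panel [-3.33  3.48 12.2 ] tilt err [-0.    -0.001  0.   ] w 0.0007042846947878448 t 12.925
```

```bash
python3 -m crank '[[[0,0,0.03,0,0,0,0],[0,0,0,0,0,0,0]]]' >/dev/null; python3 look.py
python3 -m crank '[[[0,0,-0.4,0,0,0,0],[0,0,-0.8,0,0,0,0],[0,0,-1,0,0,0,0],[0,0,-1,0,0,0,0],[0,0,-0.5,0,0,0,0],[0,0,0,0,0,0,0]]]' >/dev/null; python3 look.py s5.png scene "(110,270,150,370)"; python3 st.py
```

```text
panel mm [-29.2 -61.8 -15.5] F_panel [-6.11  4.57 19.99] tilt err [-0.    -0.     0.001] w 0.0005864530499935226 t 13.175
panel mm [-29.2 -62.3  94.5] F_panel [ 0.58  0.43 -0.26] tilt err [ 0.001 -0.002 -0.   ] w 0.00042595628063210524 t 13.925
main [(-55, 15.7), (-48, 13.9), (-41, 10.3), (-34, 7.5), (-27, 5.9), (-20, 5.5), (-13, 4.9), (-6, 5.3)]
blower [(-55, 14.7), (-48, 13.6), (-41, 11.1), (-34, 8.0), (-27, 5.9), (-20, 5.3), (-13, 5.7), (-6, 4.8)]
heater [(-55, 13.7), (-48, 13.9), (-41, 10.8), (-34, 7.7), (-27, 6.0), (-20, 4.9), (-13, 4.4), (-6, 4.2)]
start [(-55, 0.4), (-48, nan), (-41, 14.0), (-34, 13.5), (-27, 15.2), (-20, 11.1), (-13, 5.5), (-6, 0.9)]
stop [(-55, 0.3), (-48, nan), (-41, 24.8), (-34, 26.1), (-27, 25.6), (-20, 9.6), (-13, 15.3), (-6, 2.7)]
```

View pics/s5.png

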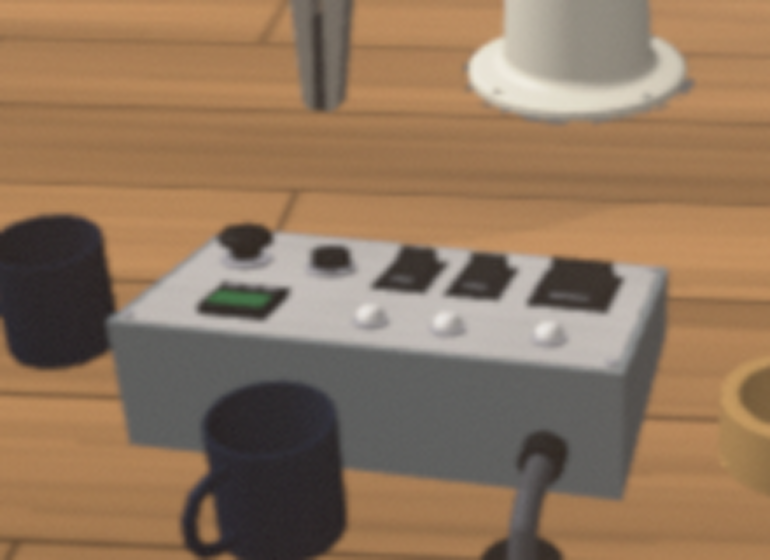

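All three rockers show raised near ends ((410,265), (483,272), (577,280)). The start button (331,258) is out again, the mugs and tape are standing, and the gripper is clear.

```bash
python3 -c "
from station import arm
print(arm.finish_job())"
```

```text
the job is handed in; nothing more can be done
None
```

The dryer is started and the job handed in at about 14 s: main, blower and heater switched on in that order, start pressed fully in and out again, and the stop button, mugs and tape roll left alone.

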